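# Set the laminator to thick pouches and start it

### The job

Get the pouch laminator ready for thick pouches: with a fingertip, push its thickness lever towards the back of the machine, past the click at the first stop and on to the second stop (thick), then press the large round start button fully down and let it come back up. Push the lever gently, never pinch or force it; do not press the small reverse button, and leave the things standing about where they are.

Things in the scene. Friction and masses are not known exactly. Their poses are not given: they have to be found in the camera images.
- laminator: A4 pouch laminator, white with grey end caps, fixed on the table; 400 mm wide (its y), 170 deep (its x), crown 100 high. Origin: centre of its underside, on the table. x points from the front (feed side, clear tray to x = -158 mm, 46 high) to the back, y to its left. End caps 60 mm wide at y = +-170 mm, tops 104 high: the lever in the right one (y = -170), the buttons in the left one.
- lever_hub (a point): middle of the lever's hinge axis, hidden inside the right end cap at laminator x = 0, y = -170 mm, 75 mm above the table. The point's axes are the laminator's; the hinge axis is its y. The lever comes out through a flat metal gate, top at 107 mm; above the gate nothing stands in front of, behind or beside the lever.
- lever (a joint): thickness lever, rad; grows as its grip is pushed to the back. Three sprung stops: 0 = rest, leaning 0.42 to the front; 0.42 = first (thin), upright; 0.84 = second (thick), leaning 0.42 to the back; hard end at 0.94. It takes about 7 N at the grip to leave rest and 7 N again to leave the first stop; a push past the second stop springs back; once past half way between two stops it snaps to the next. Starts at rest.
- lever_grip (a point): centre of the lever's black grip, 71 mm from the hinge axis; the grip is 24 mm wide (laminator y), 13 thick and 30 long (from 56 to 86 mm from the axis), on a steel stem 7 x 9 mm. From stop to stop it travels 30 mm on its arc, 140 mm above the table when leaning, 146 when upright. The point's z points up along the lever.
- start (a joint): travel of the start button in m: 0 = up, 0.005 = fully down; springs back; about 5 N when fully down
- start_top (a point): centre of the top of the start button, the large one (round, 28 mm across, pressed straight down), at laminator x = -33 mm, y = +170 mm, 125 mm above the table when up; its collar is lower than the bottom of its travel
- reverse (a joint): travel of the reverse button in m: 0 = up, 0.005 = fully down; not to be pressed
- reverse_top (a point): centre of the top of the reverse button, the small one (round, 16 mm across), 63 mm behind the start button, equally high; keep open fingers off it
- glue_stick: white glue stick standing on the table beside the right end cap, 29 mm across, 95 mm high; origin at its foot
- scissors: scissors with black handles lying to the right of the glue stick, 175 mm long, 9 mm high; origin near the pivot
- ruler: steel ruler 200 x 28 x 3 mm lying behind the laminator; origin at its centre, underneath
- stapler: stapler 135 x 36 mm, 60 mm high, on the table beside the left end cap; origin at its foot
- tape_roll: roll of clear tape, 72 mm across, 18 mm high, lying on the laminator's crown; origin at the centre of its underside
- pencil_pot: white pot, 76 mm across and 98 mm high, with pencils up to 180 mm high, behind the laminator; origin at its foot
- pouch_pack: carton of pouches 225 x 160 x 24 mm lying to the left; origin at the centre of its underside

How it is judged:
By the outcome, as a careful person would: the job done as asked, in the order asked, and still so for the second after the job is handed in, with the robot touching nothing.
It also fails if it takes over 42 s, if anything falls off the work surface, if the arm or the gripper's body presses on something with over 40 N, if the wrist force passes 120 N, or if a joint passes its speed limit or range.

### The arm

A 6-joint arm with a two-finger parallel gripper is mounted at the origin on the work surface. World frame = base frame: x ahead of the robot, y to its left, z up, the work surface at z = 0. Lengths are in mm, angles in rad, forces in N, time in s.
With the tool pointing down it reaches from about 275 to 1000 mm from the base axis. Payload 8.4 kg.
Tool frame: the origin (TCP) lies on the centre line of the jaws, within the pads' length; the fingertips stand r.tip_reach ahead of it and the grasp point (between the pads) lies 3 mm ahead of it (r.tip_reach is the distance from the TCP to the fingertips, in mm); z points along the fingers, y is the direction in which the jaws open and shut (so a half turn about z gives the same grasp; the last joint's range is limited). The gripper opens to 85 mm and grips with 20 to 120 N. Pads are 22 mm wide; open, the fingers measure 114 mm over their backs; the gripper's body (76 mm by 85 mm) begins 54 mm behind the grasp point. The pads swing forward as they close: fully open they stand 13 mm farther back than shut.
Start: joints at [1.346, 0.353, 1.633, -0, 1.155, -0.002], TCP at [138.099, 609.555, 253.281] pointing down, gripper open.
Joint ranges: [-2.63, 2.63], [-0.92, 2.1], [0.06, 2.66], [-1.3, 4.44], [0, 2.69], [-3.02, 3.02]. Speed limits (rad/s): [2.22, 2.22, 2.79, 3.14, 3.14, 3.14].

### API

Orientations are given as [roll, pitch, yaw] about the fixed x, y, z axes, in that order (R = Rz(yaw) Ry(pitch) Rx(roll)).
In Python, from rig import sense, optics, r, nets gives the robot as it stands. The module is installed in compiled form; this text tells all that it offers.
- The arm moves only by the tool carry_out, never from a script. Its argument "increments" is a list that holds one entry, the list of rows, each a list of 6 numbers: the shift along the tool's x, y, z normalised to -1 to 1, where 1 is 40 cm, then the turn, a rotation vector about the tool's x, y, z normalised to -1 to 1, where 1 is 60 degrees. A call has 1 to 5 rows; each row is the pose to reach, as a shift and turn from the pose commanded when the call began, along the tool's axes at that moment; what a row does not reach only later rows make up. A row lasts 1/12 s, in which the tool goes at most 41.7 mm and 7.16 degrees, less where a joint would pass 70% of its speed; a pose out of reach is approached as far as the arm can. A call with a number of a shift or a turn outside -1 to 1 is refused whole. A call with a gripper value outside its range is refused whole. "hand" is the closure, from 0 (fully open) to 1 (shut), set as the call begins (left out, the last holds). The fingers move at their own pace and stop on an object; "squeeze" is the grip in N (left out, the last holds). Time passes only in rows, so rows that repeat a pose let the fingers close. It gives the time, the measured TCP pose, the force and the opening at its end, in the units of the state.
- sense(): the state, without advancing time (a new reading comes with each control period).
- optics.grab_frame(name): name is "side" or "top" or "wrist"; returns a dict with "img" (480x640x3 uint8, red, green, blue), "range_z" (480x640 float32, mm along the optical axis (not along the pixel's ray), 0 where there is no reading), "fov_y" (degrees; the focal length in pixels is half the picture's height over the tangent of half this angle, whatever the lens; pixels are square), "cx", "cy" (the principal point, pixels), "R" (3x3) and "t" (3): a world point X has camera coordinates R X + t. Camera axes: x right, y down, z forward; pixel columns grow to the right and rows downward; lengths in mm; the calibration is good to about 2 mm. A picture is of the moment at which its call begins.
- r.sign_off(): hands the job in, once; it reports no verdict.
Trained networks look in the newest picture that a camera, given by its name, has taken for a name from the list of things; names that differ only in an ending like _2 or _b are one class to them, and where a whole thing is asked for, a point or a joint stands for the part that bears it (a point fixed in the world has none). Each returns a list of dicts, best first, with "confidence" (0 to 1); they miss things now and then, are a little off and sometimes report something else, mostly with a low value. They report only what shows in the picture. A call takes as long as a camera call.
- nets.trace(target, camera): "mask" (480x640 bool, what is visible of it).
- nets.tip_of(target, camera): "point" ([x, y, z] in mm, in world coordinates, good to about 4 mm: a listed point, or the origin of a listed thing).
The state is a dict: "clock": time; "qpos": joint angles; "qvel": joint speeds; "joint_efforts": joint torques, N m; "eef_pos": TCP position; "tcp_rot": TCP orientation; "contact_force": force on the tool from outside, world axes, zero at the start; "wrist_torque": the same for the moment, N m; "opening": opening from 0.0 (shut) to 1.0 (fully open).
Only numpy, scipy, OpenCV 4.12 (cv2) and the standard library are available. Lean on these libraries where they do the work, as an engineer would, in place of code of your own. Each camera call takes 0.05 s, during which the arm holds its last target.

## Working session

There is one attempt and no reset: what is moved stays moved. The work goes in short steps, Python scripts to look and compute and a tool call to move; the robot and the scene stay as the last step left them, time stands still between calls to the robot, and variables do not carry over. Pictures are saved under pics/ and viewed, and the job is handed in when it is done.

Besides the shell and the picture viewer there is one more tool, called after "Call:" as name(argument=value, ...), one argument or row to a line, values as JSON. carry_out: Moves the arm, as the interface text tells. Its arguments: {"type":"object","properties":{"increments":{"type":"array","items":{"type":"array","items":{"type":"array","items":{"type":"number","minimum":-1,"maximum":1}}}},"hand":{"type":"number"},"squeeze":{"type":"number"}},"required":["increments"]}

```bash
mkdir -p pics
cat > h.py <<'E'
import numpy as np, cv2
from rig import sense, optics, r, nets
def K(f):
    fl=240/np.tan(np.radians(f["fov_y"])/2); return fl,f["cx"],f["cy"]
def world(f):
    fl,cx,cy=K(f); z=f["range_z"].astype(float)
    v,u=np.mgrid[0:480,0:640]
    P=np.stack([(u-cx)/fl*z,(v-cy)/fl*z,z],-1)
    W=(P-np.array(f["t"]))@np.array(f["R"])
    W[z<=0]=np.nan
    return W
def save(f,n): cv2.imwrite("pics/"+n,f["img"][:,:,::-1])
E
python3 - <<'E'
from h import *
s=sense(); print({k:np.round(v,3) for k,v in s.items()}, r.tip_reach)
for c in ["side","top"]:
    f=optics.grab_frame(c); save(f,c+"0.png"); print(c,np.round(f["t"],1),np.round(f["R"],3).tolist(),f["fov_y"])
    np.savez(c+"0.npz",**f)
    for t in ["laminator","lever_hub","lever_grip","start_top","reverse_top","glue_stick","stapler","tape_roll","pencil_pot"]:
        o=nets.tip_of(t,c); print(t,[(np.round(d["point"],1).tolist(),round(d["confidence"],2)) for d in o[:2]])
E
```

```text
{'clock': np.float64(0.0), 'qpos': array([ 1.346,  0.354,  1.634,  0.   ,  1.155, -0.002]), 'qvel': array([-0.001,  0.001,  0.   , -0.001, -0.001,  0.   ]), 'joint_efforts': array([ 1.0000e-03, -6.0527e+01, -3.4207e+01,  0.0000e+00,  1.0000e-02,
       -0.0000e+00]), 'eef_pos': array([138.021, 609.108, 252.554]), 'tcp_rot': array([-3.14 , -0.   ,  2.919]), 'contact_force': array([ 0.555, -0.704, -0.093]), 'wrist_torque': array([0.023, 0.025, 0.019]), 'opening': np.float64(1.0)} 22.0
side [-518.9  290.6 1339. ] [[0.899, -0.437, 0.021], [-0.245, -0.543, -0.803], [0.362, 0.717, -0.596]] 45.342533430710624
laminator [([546.2, 97.5, 4.9], 0.75)]
lever_hub [([493.0, -66.5, 75.9], 0.94)]
lever_grip [([469.2, -62.6, 136.5], 0.6), ([778.2, 170.2, 2.7], 0.33)]
start_top [([564.2, 261.2, 127.1], 0.64)]
reverse_top [([623.5, 247.3, 127.3], 0.37), ([564.4, 263.7, 127.5], 0.35)]
glue_stick [([467.3, -167.1, 1.4], 0.86)]
stapler [([651.3, 373.0, 2.7], 0.59)]
tape_roll [([554.2, 83.9, 101.9], 0.73)]
pencil_pot [([546.0, 97.2, 6.2], 0.7), ([726.6, -5.6, 1.5], 0.61)]
top [  94.   610.9 1245.1] [[0.008, -1.0, -0.005], [-0.994, -0.008, -0.106], [0.106, 0.006, -0.994]] 48.75900946339613
laminator [([542.8, 92.4, -0.7], 0.57)]
lever_hub [([488.4, -69.5, 71.6], 0.8)]
lever_grip [([469.5, -60.8, 137.8], 0.69)]
start_top [([565.6, 267.3, 125.7], 0.48)]
reverse_top [([624.3, 246.8, 129.5], 0.39)]
glue_stick [([458.3, -172.5, 1.5], 0.68), ([736.5, 487.4, -1.9], 0.27)]
stapler []
tape_roll [([550.5, 83.2, 98.7], 0.74), ([727.3, -7.8, 1.6], 0.39)]
pencil_pot [([726.7, -7.1, 1.7], 0.71)]
```

View pics/side0.png

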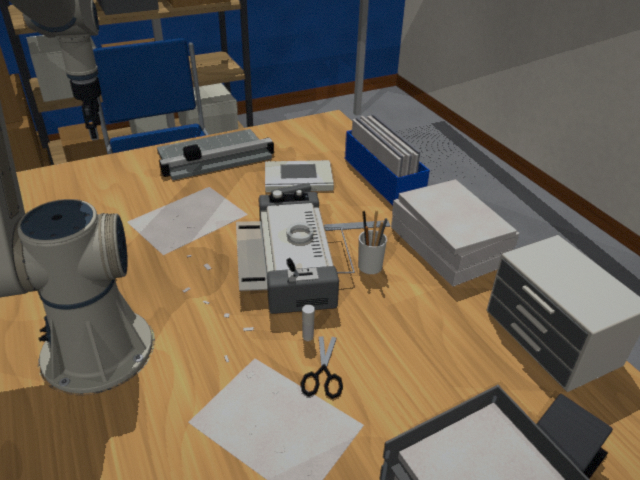

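View pics/top0.png

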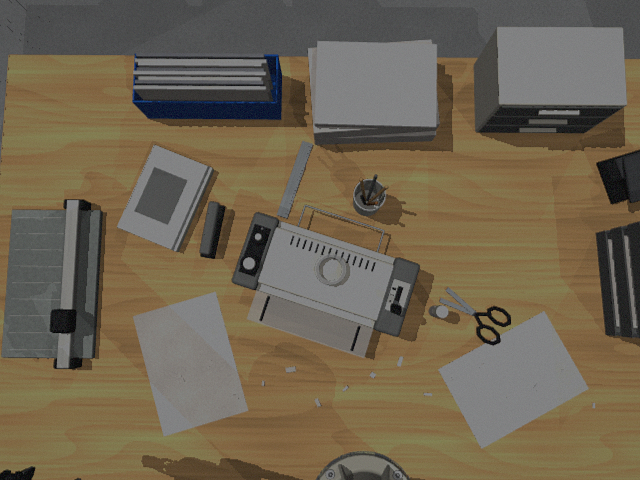

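Run:
```python
from h import *
from scipy.optimize import least_squares
for c in ["top","side"]:
    f=dict(np.load(c+"0.npz")); W=world(f)
    sel=(abs(W[...,0]-543)<170)&(abs(W[...,1]-97)<260)
    for lo,hi in [(60,112),(98,108)]:
        m=sel&(W[...,2]>lo)&(W[...,2]<hi)
        n,l,st,_=cv2.connectedComponentsWithStats(m.astype(np.uint8)); k=1+np.argmax(st[1:,4])
        p=W[l==k][:,:2].astype(np.float32); print(c,lo,cv2.minAreaRect(p),len(p))
    # buttons and grip
    p=W[sel&(W[...,2]>116)&(W[...,2]<160)]
    q=p[p[:,1]>150]; g=p[p[:,1]<50]
    print("grip",len(g),g.mean(0).round(1),g.min(0).round(1),g.max(0).round(1))
    from scipy.cluster.vq import kmeans2
    cc,lb=kmeans2(q,np.array([[565.,264,125],[624,247,125]]),minit='matrix')
    for i in range(2): print("btn",(lb==i).sum(),cc[i].round(1), cv2.minEnclosingCircle(q[lb==i][:,:2].astype(np.float32)), np.median(q[lb==i][:,2]))
f=dict(np.load("top0.npz")); cv2.imwrite("pics/t1.png",cv2.resize(f["img"][200:350,220:440,::-1],None,fx=3.5,fy=3.5,interpolation=cv2.INTER_CUBIC))
f=dict(np.load("side0.npz")); cv2.imwrite("pics/s1.png",cv2.resize(f["img"][180:320,230:390,::-1],None,fx=4,fy=4,interpolation=cv2.INTER_CUBIC))
```

```text
top 60 ((543.462646484375, 93.62858581542969), (400.932373046875, 174.0312957763672), 72.30329895019531) 11636
top 98 ((543.142333984375, 94.37799835205078), (399.00897216796875, 173.16542053222656), 72.36446380615234) 8083
grip 134 [507.8 -48.  145.6] [452.8 -70.  117.4] [710.8  47.8 159.6]
btn 204 [562.7 265.7 122.1] ((563.1448364257812, 265.9803161621094), 21.254894256591797) 122.54835632364664
btn 100 [622.1 246.3 120.5] ((622.9752807617188, 247.01589965820312), 15.655473709106445) 118.87108841528882
side 60 ((540.9852905273438, 90.45362854003906), (406.6697692871094, 173.8765411376953), 72.4940185546875) 6076
side 98 ((541.0071411132812, 90.90504455566406), (405.9998779296875, 171.4849395751953), 72.59310150146484) 3497
grip 166 [554.6 -36.8 140. ] [452.  -75.6 116.2] [709.3  49.7 159.5]
btn 79 [560.4 258.9 121.9] ((562.5360107421875, 261.74127197265625), 22.525917053222656) 122.48985835597998
btn 31 [621.7 241.9 121.2] ((621.4411010742188, 242.5977783203125), 14.069519996643066) 121.366284821312
```

View pics/t1.png

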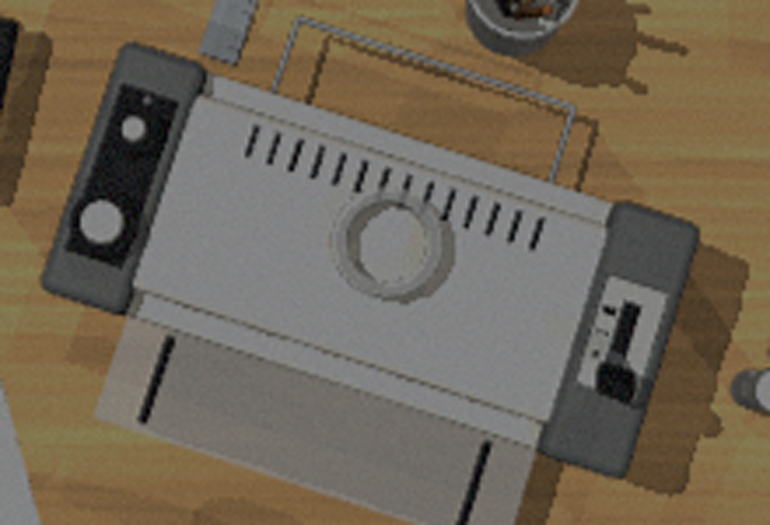

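View pics/s1.png

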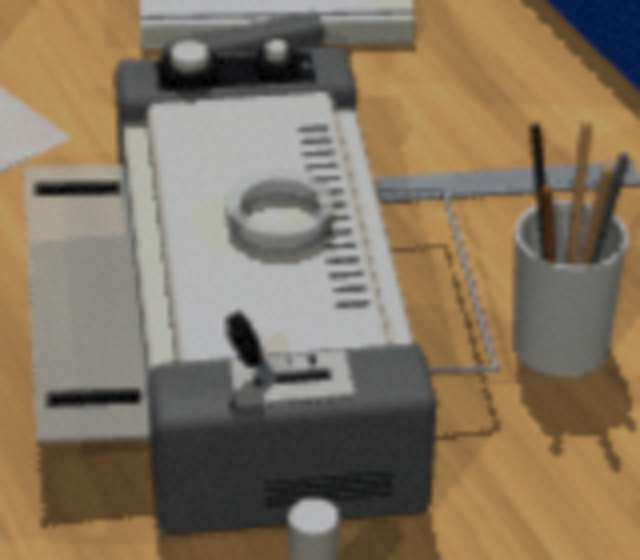

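```bash
cat >> h.py <<'E'
from scipy.spatial.transform import Rotation as Ro
YAW=-0.307; C=np.array([542.5,92.5,0.])
RL=Ro.from_euler('z',YAW).as_matrix()
def lam(x,y,z): return C+RL@np.array([x,y,z])
def tolam(p): return RL.T@(np.array(p)-C)
RT=Ro.from_euler('xyz',[np.pi,0,np.pi+YAW])
def inc(p,R=RT):
    s=sense(); R0=Ro.from_euler('xyz',s["tcp_rot"])
    d=R0.inv().apply(np.array(p)-s["eef_pos"])/400; w=(R0.inv()*R).as_rotvec()/(np.pi/3)
    return np.round(np.r_[d,w],4).tolist()
def st():
    s=sense(); print("t",s["clock"],"pos",s["eef_pos"].round(1),"lam",tolam(s["eef_pos"]).round(1),"rot",np.round(s["tcp_rot"],3),"F",(RL.T@s["contact_force"]).round(1),"open",s["opening"],"tip",r.tip_reach)
E
python3 - <<'E'
from h import *
st(); print(inc(lam(-85,-170,230)),lam(-85,-170,230))
E
```

```text
t 1.0 pos [138.1 609.6 253.3] lam [-541.7  370.7  253.3] rot [3.142 0.    2.919] F [0.6 0.3 0.1] open 1.002087783629677 tip 22.0
[-1.0241, -1.4429, 0.0582, 0.0, 0.0, 0.0804] [410.10017556 -43.8645353  230.        ]
```

Call:
carry_out(
  increments=[
    [[-0.68, -0.96, 0.03, 0, 0, 0.08], [-0.68, -0.96, 0.03, 0, 0, 0.08], [-0.68, -0.96, 0.03, 0, 0, 0.08], [-0.68, -0.96, 0.03, 0, 0, 0.08], [-0.68, -0.96, 0.03, 0, 0, 0.08]],
  ],
  hand=1,
  squeeze=20,
)

```text
clock: 1.42
eef_pos: [218.2, 415.4, 247.9]
tcp_rot: [3.141, 0.0, 2.836]
contact_force: [1.6, 0.9, -0.2]
opening: 0.302
```

Run:
```python
from h import *
st(); print(inc(lam(-85,-170,230)))
```

```text
t 1.4167 pos [218.2 415.4 247.9] lam [-406.7  209.8  247.9] rot [3.141 0.    2.836] F [ 1.3  1.3 -0.2] open 0.3024518060843062 tip 22.0
[-0.8033, -0.9504, 0.0447, 0.0001, 0.0001, 0.001]
```

Call:
carry_out(
  increments=[
    [[-0.8, -0.95, 0.045, 0, 0, 0], [-0.8, -0.95, 0.045, 0, 0, 0], [-0.8, -0.95, 0.045, 0, 0, 0], [-0.8, -0.95, 0.045, 0, 0, 0], [-0.8, -0.95, 0.045, 0, 0, 0]],
  ],
)

```text
clock: 1.83
eef_pos: [298.0, 223.2, 240.7]
tcp_rot: [3.141, 0.001, 2.836]
contact_force: [1.7, -0.1, -0.5]
opening: 0.001
```

Run:
```python
from h import *
st(); print(inc(lam(-85,-170,230)))
```

```text
t 1.8333 pos [298.  223.2 240.7] lam [-272.6   50.7  240.7] rot [3.141e+00 1.000e-03 2.836e+00] F [ 1.6  0.4 -0.5] open 0.0006820666754289799 tip 22.0
[-0.4683, -0.5524, 0.0266, 0.0008, 0.0007, 0.0011]
```

Call:
carry_out(
  increments=[
    [[-0.47, -0.55, 0.027, 0, 0, 0], [-0.47, -0.55, 0.027, 0, 0, 0], [-0.47, -0.55, 0.027, 0, 0, 0], [-0.47, -0.55, 0.027, 0, 0, 0], [-0.47, -0.55, 0.027, 0, 0, 0]],
  ],
)

```text
clock: 2.25
eef_pos: [379.3, 31.1, 233.0]
tcp_rot: [3.141, 0.001, 2.835]
contact_force: [1.2, 0.9, 0.6]
opening: 0.0
```

Call:
carry_out(
  increments=[
    [[-0.16, -0.19, 0.01, 0, 0, 0], [-0.16, -0.19, 0.01, 0, 0, 0], [-0.16, -0.19, 0.01, 0, 0, 0]],
  ],
)

```text
clock: 2.5
eef_pos: [418.8, -62.7, 229.0]
tcp_rot: [-3.141, 0.002, 2.833]
contact_force: [0.3, 0.4, 0.4]
opening: 0.002
```

Run:
```python
from h import *
st(); print(inc(lam(-85,-170,158)))
f=optics.grab_frame("wrist"); save(f,"w1.png"); np.savez("w1.npz",**f)
o=nets.tip_of("lever_grip","wrist"); print([(d["point"],tolam(d["point"]),d["confidence"]) for d in o[:2]])
o=nets.tip_of("lever_hub","wrist"); print([(d["point"],tolam(d["point"]),d["confidence"]) for d in o[:2]])
f=optics.grab_frame("side"); cv2.imwrite("pics/s2.png",cv2.resize(f["img"][120:320,180:390,::-1],None,fx=3,fy=3))
```

```text
t 2.5 pos [418.8 -62.7 229. ] lam [ -71.1 -185.3  229. ] rot [-3.141e+00  2.000e-03  2.833e+00] F [0.2 0.5 0.4] open 0.0016781610046865017 tip 22.0
[0.0354, 0.0384, 0.1774, -0.0007, 0.0023, -0.0016]
[]
[]
```

View pics/w1.png

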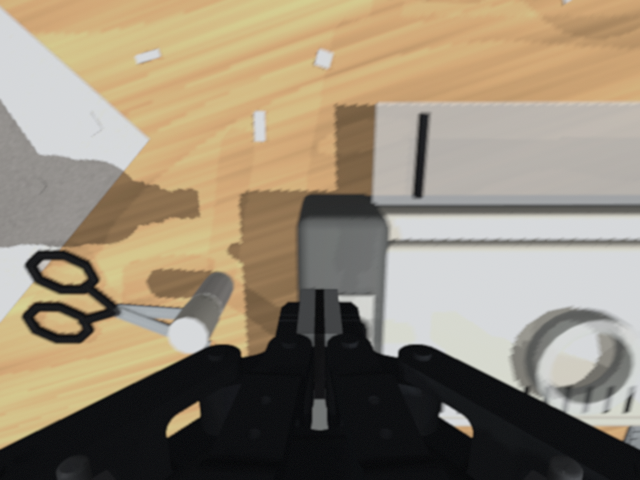

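View pics/s2.png

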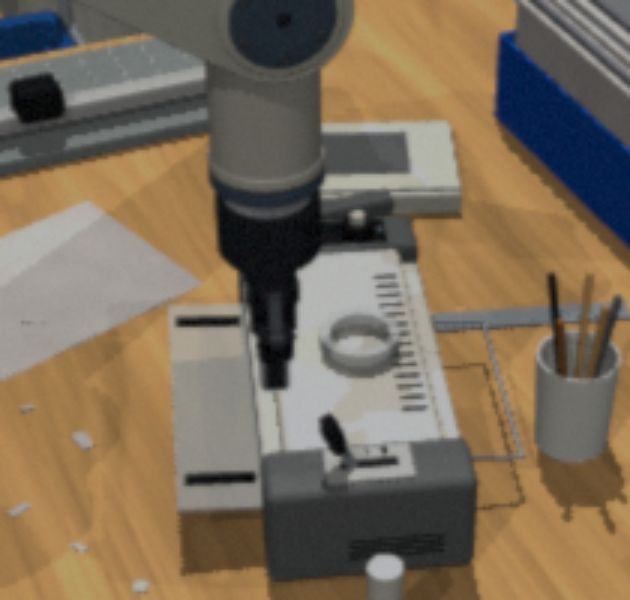

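Call:
carry_out(
  increments=[
    [[0.04, 0.038, 0.05, 0, 0, 0], [0.04, 0.038, 0.14, 0, 0, 0], [0.04, 0.038, 0.178, 0, 0, 0], [0.04, 0.038, 0.178, 0, 0, 0]],
  ],
)

```text
clock: 3.03
eef_pos: [403.4, -37.6, 154.9]
tcp_rot: [-3.141, -0.006, 2.837]
contact_force: [-0.7, 0.4, -0.4]
opening: 0.003
```

Run:
```python
from h import *
st()
f=optics.grab_frame("wrist"); save(f,"w2.png"); np.savez("w2.npz",**f)
f=optics.grab_frame("side"); cv2.imwrite("pics/s3.png",cv2.resize(f["img"][180:300,220:350,::-1],None,fx=5,fy=5,interpolation=cv2.INTER_CUBIC));np.savez("s3.npz",**f)
```

```text
t 3.0333 pos [403.4 -37.6 154.9] lam [ -93.3 -166.   154.9] rot [-3.141 -0.006  2.837] F [-0.8  0.1 -0.4] open 0.0030869293114342386 tip 22.0
```

View pics/w2.png

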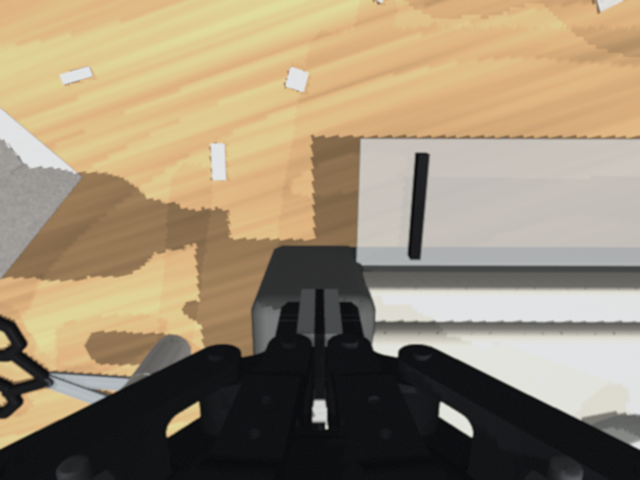

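View pics/s3.png

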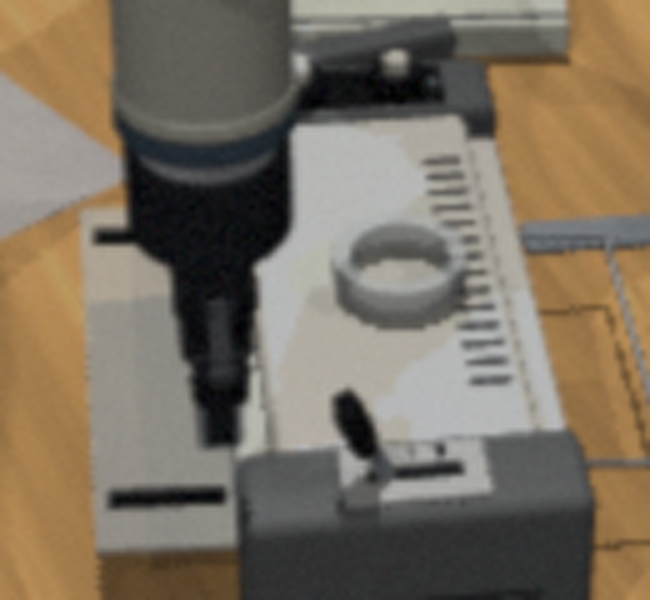

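Run:
```python
from h import *
st()
```

```text
t 3.1333 pos [406.  -38.3 157.7] lam [ -90.6 -165.9  157.7] rot [-3.141e+00 -1.000e-03  2.837e+00] F [ 0.5 -1.5  0.4] open -0.001204060238852716 tip 22.0
```

Call:
carry_out(
  increments=[
    [[-0.035, -0.01, 0, 0, 0, 0], [-0.07, -0.01, 0, 0, 0, 0], [-0.08, -0.01, 0, 0, 0, 0], [-0.085, -0.01, 0, 0, 0, 0]],
  ],
)

```text
clock: 3.47
eef_pos: [439.6, -53.8, 158.7]
tcp_rot: [3.141, 0.003, 2.835]
contact_force: [-0.0, -0.2, 0.1]
opening: 0.001
```

Call:
carry_out(
  increments=[
    [[-0.005, 0, 0, 0, 0, 0], [-0.01, 0, 0, 0, 0, 0], [-0.015, 0, 0, 0, 0, 0], [-0.02, 0, 0, 0, 0, 0]],
  ],
)

```text
clock: 3.8
eef_pos: [444.0, -55.5, 157.4]
tcp_rot: [-3.141, -0.003, 2.835]
contact_force: [-8.4, 2.9, 6.9]
opening: -0.001
```

Run:
```python
from h import *
st()
```

```text
t 3.8 pos [444.  -55.5 157.4] lam [ -49.2 -170.8  157.4] rot [-3.141e+00 -3.000e-03  2.835e+00] F [-8.9  0.2  6.9] open -0.0005593948432915326 tip 22.0
```

Call:
carry_out(
  increments=[
    [[-0.005, 0, 0, 0, 0, 0], [-0.01, 0, 0, 0, 0, 0], [-0.01, 0, 0, 0, 0, 0]],
  ],
)

```text
clock: 4.05
eef_pos: [446.5, -56.4, 157.0]
tcp_rot: [-3.141, -0.006, 2.835]
contact_force: [-8.2, 3.8, 7.3]
opening: 0.001
```

Run:
```python
from h import *
f=optics.grab_frame("side"); cv2.imwrite("pics/s4.png",cv2.resize(f["img"][210:300,240:350,::-1],None,fx=6,fy=6,interpolation=cv2.INTER_CUBIC));np.savez("s4.npz",**f)
st()
```

```text
t 4.1 pos [446.5 -56.4 157. ] lam [ -46.5 -170.9  157. ] rot [-3.141 -0.005  2.835] F [-8.7  0.3  7. ] open 0.001598787571298172 tip 22.0
```

View pics/s4.png

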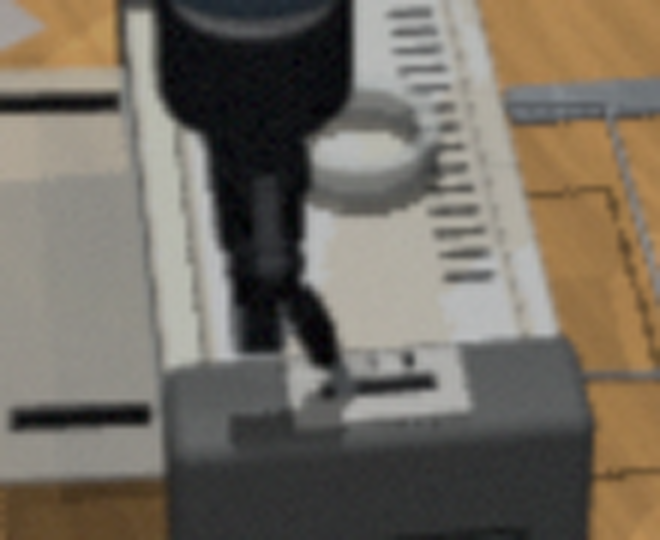

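Call:
carry_out(
  increments=[
    [[-0.005, 0, 0, 0, 0, 0], [-0.01, 0, 0, 0, 0, 0], [-0.015, 0, 0, 0, 0, 0], [-0.02, 0, 0, 0, 0, 0], [-0.025, 0, 0, 0, 0, 0]],
  ],
)

```text
clock: 4.52
eef_pos: [457.6, -59.8, 157.3]
tcp_rot: [-3.141, -0.002, 2.835]
contact_force: [-2.5, 1.7, 1.8]
opening: -0.004
```

Call:
carry_out(
  increments=[
    [[-0.005, 0, 0, 0, 0, 0], [-0.01, 0, 0, 0, 0, 0], [-0.015, 0, 0, 0, 0, 0], [-0.02, 0, 0, 0, 0, 0], [-0.025, 0, 0, 0, 0, 0]],
  ],
)

```text
clock: 4.93
eef_pos: [468.6, -63.1, 157.5]
tcp_rot: [3.142, 0.001, 2.835]
contact_force: [0.5, -0.3, -0.2]
opening: -0.001
```

Run:
```python
from h import *
f=optics.grab_frame("side"); cv2.imwrite("pics/s5.png",cv2.resize(f["img"][210:300,240:350,::-1],None,fx=6,fy=6,interpolation=cv2.INTER_CUBIC));np.savez("s4.npz",**f)
st()
```

```text
t 4.9833 pos [468.9 -63.2 157.6] lam [ -23.1 -170.7  157.6] rot [3.142e+00 1.000e-03 2.835e+00] F [ 1.7 -0.   0.1] open 0.0003019207839031624 tip 22.0
```

View pics/s5.png

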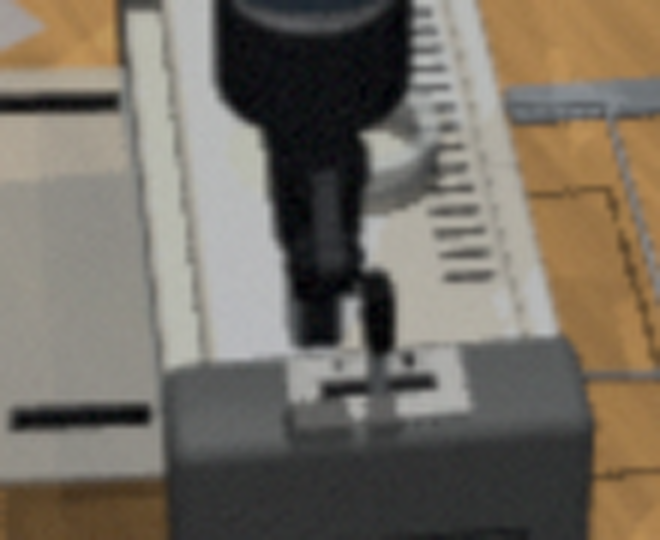

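Call:
carry_out(
  increments=[
    [[-0.005, 0, 0, 0, 0, 0], [-0.01, 0, 0, 0, 0, 0], [-0.015, 0, 0, 0, 0, 0], [-0.02, 0, 0, 0, 0, 0], [-0.025, 0, 0, 0, 0, 0]],
  ],
)

```text
clock: 5.4
eef_pos: [476.7, -65.8, 157.3]
tcp_rot: [-3.141, -0.002, 2.835]
contact_force: [-7.3, 2.5, 6.9]
opening: -0.001
```

Call:
carry_out(
  increments=[
    [[-0.005, 0, 0, 0, 0, 0], [-0.01, 0, 0, 0, 0, 0], [-0.015, 0, 0, 0, 0, 0], [-0.02, 0, 0, 0, 0, 0]],
  ],
)

```text
clock: 5.73
eef_pos: [484.0, -68.1, 157.2]
tcp_rot: [-3.141, -0.003, 2.835]
contact_force: [-4.5, 2.1, 2.9]
opening: 0.001
```

Run:
```python
from h import *
f=optics.grab_frame("side"); cv2.imwrite("pics/s6.png",cv2.resize(f["img"][210:300,240:350,::-1],None,fx=6,fy=6,interpolation=cv2.INTER_CUBIC));np.savez("s4.npz",**f)
st()
```

```text
t 5.7833 pos [484.6 -68.3 157.3] lam [  -6.6 -170.8  157.3] rot [-3.141e+00 -2.000e-03  2.835e+00] F [-3.7  0.1  1.3] open 0.0003404761444282868 tip 22.0
```

View pics/s6.png

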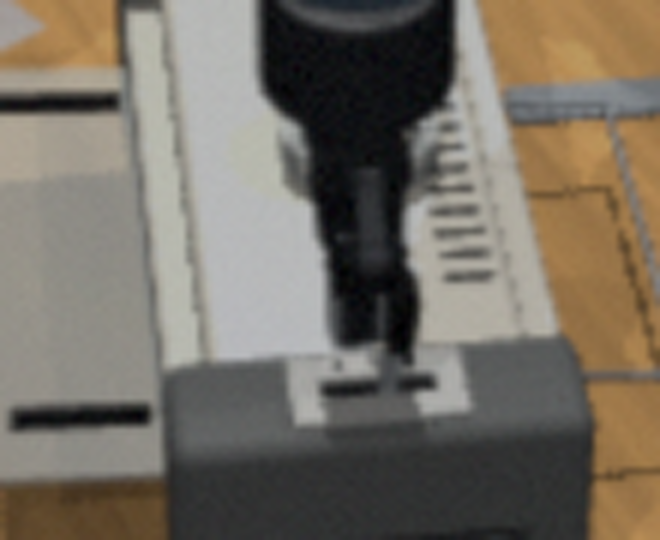

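Call:
carry_out(
  increments=[
    [[-0.005, 0, 0, 0, 0, 0], [-0.01, 0, 0, 0, 0, 0], [-0.0125, 0, 0, 0, 0, 0], [-0.0125, 0, 0, 0, 0, 0]],
  ],
)

```text
clock: 6.12
eef_pos: [490.9, -70.2, 157.6]
tcp_rot: [3.141, 0.002, 2.835]
contact_force: [0.0, -0.2, -1.4]
opening: 0.001
```

Run:
```python
from h import *
f=optics.grab_frame("side"); cv2.imwrite("pics/s7.png",cv2.resize(f["img"][210:300,240:350,::-1],None,fx=6,fy=6,interpolation=cv2.INTER_CUBIC));np.savez("s4.npz",**f)
st()
```

```text
t 6.1667 pos [490.8 -70.1 157.7] lam [-1.000e-01 -1.706e+02  1.577e+02] rot [3.141e+00 2.000e-03 2.835e+00] F [-0.2  0.1 -0.5] open -0.002254082506176794 tip 22.0
```

View pics/s7.png

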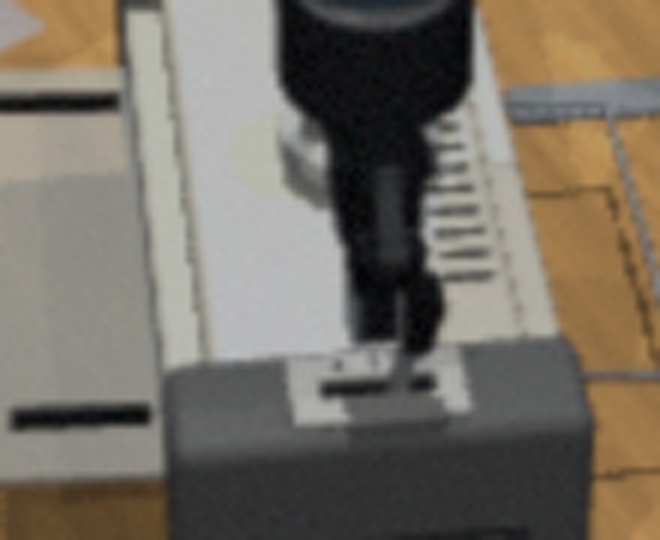

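Call:
carry_out(
  increments=[
    [[0.05, 0, 0, 0, 0, 0], [0.1, 0, 0, 0, 0, 0], [0.12, 0, -0.08, 0, 0, 0], [0.12, 0, -0.15, 0, 0, 0], [0.12, 0, -0.15, 0, 0, 0]],
  ],
)

```text
clock: 6.58
eef_pos: [446.9, -55.7, 222.1]
tcp_rot: [3.14, 0.008, 2.835]
contact_force: [1.3, 0.3, 1.1]
opening: -0.001
```

Run:
```python
from h import *
f=optics.grab_frame("side"); cv2.imwrite("pics/s8.png",cv2.resize(f["img"][180:300,220:350,::-1],None,fx=5,fy=5,interpolation=cv2.INTER_CUBIC));np.savez("s8.npz",**f)
for t in ["lever_grip","start_top"]:
    o=nets.tip_of(t,"side"); print(t,[(tolam(d["point"]).round(1),round(d["confidence"],2)) for d in o[:2]])
st(); print(inc(lam(-33,170,200)))
```

```text
lever_grip [(array([  33.2, -166.2,  137. ]), 0.4)]
start_top []
t 6.7333 pos [444.7 -55.5 217.7] lam [ -48.5 -170.7  217.7] rot [3.141e+00 2.000e-03 2.835e+00] F [-0.7 -0.9  0.1] open 0.004980856612650439 tip 22.0
[-0.0392, 0.8516, 0.0444, 0.0002, 0.0016, 0.0005]
```

View pics/s8.png

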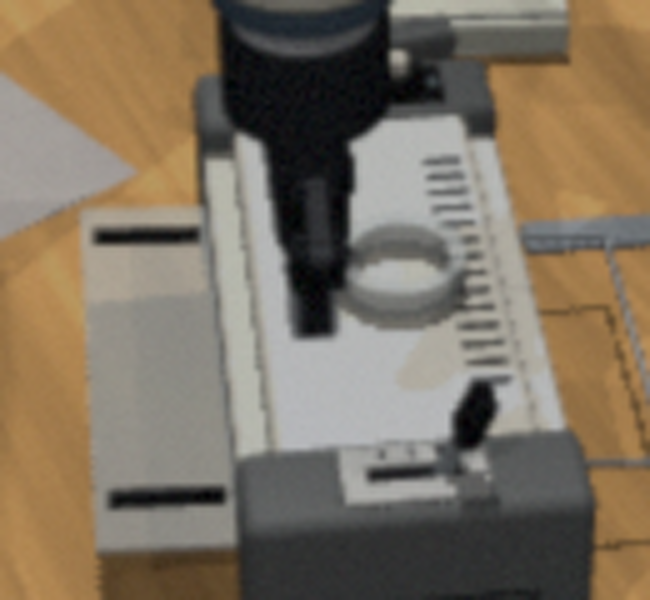

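Call:
carry_out(
  increments=[
    [[-0.04, 0.85, 0, 0, 0, 0], [-0.04, 0.85, 0, 0, 0, 0], [-0.04, 0.85, 0, 0, 0, 0], [-0.04, 0.85, 0, 0, 0, 0], [-0.04, 0.85, 0, 0, 0, 0]],
  ],
)

```text
clock: 7.15
eef_pos: [516.4, 141.8, 216.1]
tcp_rot: [-3.141, -0.001, 2.835]
contact_force: [0.9, -0.1, 0.1]
opening: 0.001
```

Run:
```python
from h import *
st(); print(inc(lam(-33,170,180)))
```

```text
t 7.15 pos [516.4 141.8 216.1] lam [-39.8  39.1 216.1] rot [-3.141e+00 -1.000e-03  2.835e+00] F [0.9 0.2 0.1] open 0.0005659628536458888 tip 22.0
[-0.0171, 0.3274, 0.0898, -0.0009, -0.0012, 0.0001]
```

Call:
carry_out(
  increments=[
    [[-0.015, 0.31, 0, 0, 0, 0], [-0.015, 0.31, 0, 0, 0, 0], [-0.015, 0.31, 0, 0, 0, 0], [-0.015, 0.31, 0.04, 0, 0, 0], [-0.015, 0.31, 0.07, 0, 0, 0]],
  ],
)

```text
clock: 7.57
eef_pos: [559.5, 258.3, 187.1]
tcp_rot: [-3.141, -0.001, 2.838]
contact_force: [-0.4, -0.8, -0.5]
opening: 0.003
```

Run:
```python
from h import *
f=optics.grab_frame("wrist"); save(f,"w3.png"); np.savez("w3.npz",**f)
for t in ["start_top","reverse_top"]:
    o=nets.tip_of(t,"wrist"); print(t,[(tolam(d["point"]).round(1),round(d["confidence"],2)) for d in o[:2]])
f=optics.grab_frame("side"); cv2.imwrite("pics/s9.png",cv2.resize(f["img"][140:240,220:350,::-1],None,fx=5,fy=5,interpolation=cv2.INTER_CUBIC))
st(); print(inc(lam(-33,170,155)))
```

```text
start_top [(array([-33.4, 169.9, 126.2]), 0.77), (array([ 13. ,  -1.6, 100.1]), 0.72)]
reverse_top []
t 7.7667 pos [558.6 255.1 188.3] lam [-33.8 159.8 188.3] rot [-3.139e+00 -2.000e-03  2.834e+00] F [1.  0.9 0.3] open 9.423990509294332e-05 tip 22.0
[-0.0021, 0.0256, 0.0832, -0.002, -0.0019, -0.0005]
```

View pics/w3.png

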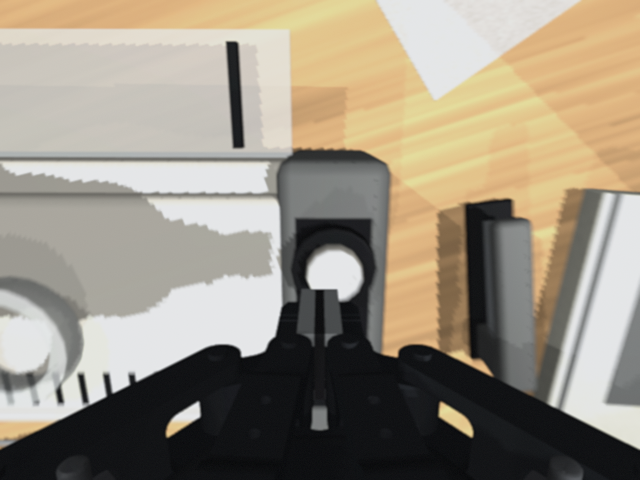

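View pics/s9.png

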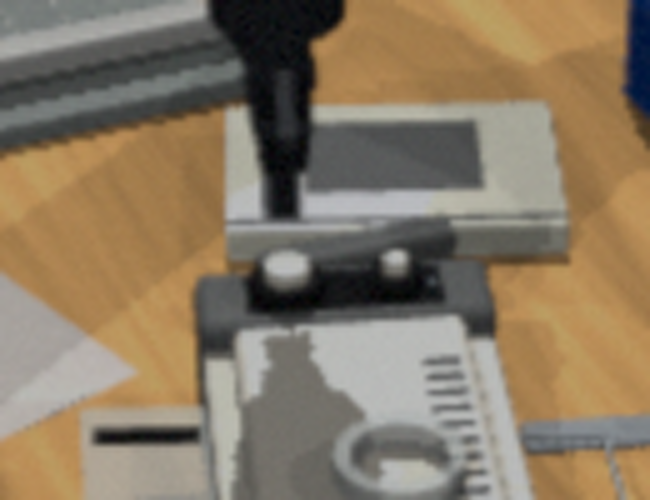

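Call:
carry_out(
  increments=[
    [[0, 0.026, 0.03, 0, 0, 0], [0, 0.026, 0.06, 0, 0, 0], [0, 0.026, 0.08, 0, 0, 0], [0, 0.026, 0.083, 0, 0, 0], [0, 0.026, 0.083, 0, 0, 0]],
  ],
)

```text
clock: 8.18
eef_pos: [562.0, 265.8, 155.2]
tcp_rot: [-3.14, -0.001, 2.835]
contact_force: [0.3, 0.9, 0.8]
opening: -0.001
```

Run:
```python
from h import *
f=optics.grab_frame("wrist"); save(f,"w4.png"); np.savez("w4.npz",**f)
f=optics.grab_frame("side"); cv2.imwrite("pics/s10.png",cv2.resize(f["img"][140:240,220:350,::-1],None,fx=5,fy=5,interpolation=cv2.INTER_CUBIC))
st(); print(inc(lam(-33,170,147)))
```

```text
t 8.2833 pos [562.7 266.2 156.4] lam [-33.2 171.7 156.4] rot [3.142 0.    2.835] F [0.8 0.6 0.2] open 0.0008221346234277678 tip 22.0
[-0.0005, -0.0043, 0.0234, 0.0, 0.0001, 0.0002]
```

View pics/s10.png

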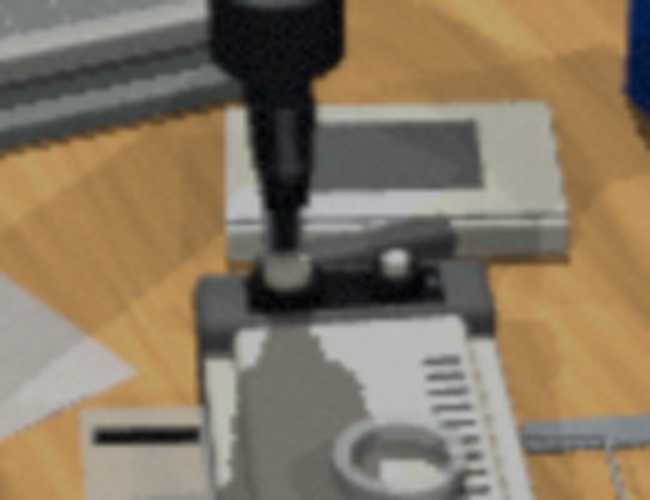

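Fingertips (285,245) are centred over the start button (287,272). Pressing down gently.

Call:
carry_out(
  increments=[
    [[0, -0.003, 0.01, 0, 0, 0], [0, -0.003, 0.02, 0, 0, 0], [0, -0.003, 0.025, 0, 0, 0], [0, -0.003, 0.0275, 0, 0, 0], [0, -0.003, 0.0275, 0, 0, 0]],
  ],
)

```text
clock: 8.7
eef_pos: [562.3, 265.1, 145.2]
tcp_rot: [-3.141, 0.0, 2.835]
contact_force: [-0.7, -0.9, 2.6]
opening: 0.001
```

Call:
carry_out(
  increments=[
    [[0, 0, 0.0025, 0, 0, 0], [0, 0, 0.005, 0, 0, 0], [0, 0, 0.005, 0, 0, 0]],
  ],
)

```text
clock: 8.95
eef_pos: [562.3, 265.1, 143.3]
tcp_rot: [-3.142, 0.0, 2.835]
contact_force: [-1.4, -2.1, 4.3]
opening: 0.004
```

Call:
carry_out(
  increments=[
    [[0, 0, 0.0025, 0, 0, 0], [0, 0, 0.005, 0, 0, 0], [0, 0, 0.005, 0, 0, 0]],
  ],
)

```text
clock: 9.2
eef_pos: [562.4, 265.1, 142.0]
tcp_rot: [3.142, 0.0, 2.835]
contact_force: [-3.5, -2.4, 9.4]
opening: -0.002
```

Call:
carry_out(
  increments=[
    [[0, 0, 0.0025, 0, 0, 0], [0, 0, 0.0025, 0, 0, 0], [0, 0, 0.0025, 0, 0, 0]],
  ],
)

```text
clock: 9.45
eef_pos: [562.4, 265.2, 141.9]
tcp_rot: [3.141, 0.0, 2.835]
contact_force: [-6.0, -3.8, 17.8]
opening: 0.001
```

Call:
carry_out(
  increments=[
    [[0, 0, 0.0025, 0, 0, 0], [0, 0, 0.0025, 0, 0, 0], [0, 0, 0.0025, 0, 0, 0]],
  ],
)

```text
clock: 9.7
eef_pos: [562.5, 265.2, 141.7]
tcp_rot: [3.141, 0.001, 2.835]
contact_force: [-7.7, -5.7, 25.0]
opening: -0.001
```

Bottomed out (force rises without travel). Releasing straight up.

Call:
carry_out(
  increments=[
    [[0, 0, -0.01, 0, 0, 0], [0, 0, -0.03, 0, 0, 0], [0, 0, -0.1, 0, 0, 0], [0, 0, -0.2, 0, 0, 0], [0, 0, -0.25, 0, 0, 0]],
  ],
)

```text
clock: 10.12
eef_pos: [563.2, 265.9, 242.8]
tcp_rot: [3.139, 0.002, 2.835]
contact_force: [0.9, 0.8, 1.4]
opening: -0.003
```

Call:
carry_out(
  increments=[
    [[0.2, 0.2, 0, 0, 0, 0], [0.3, 0.3, 0, 0, 0, 0], [0.3, 0.3, 0, 0, 0, 0], [0.3, 0.3, 0, 0, 0, 0], [0.3, 0.3, 0, 0, 0, 0]],
  ],
)

```text
clock: 10.53
eef_pos: [480.9, 421.3, 239.3]
tcp_rot: [3.139, -0.002, 2.838]
contact_force: [0.7, 0.5, -0.1]
opening: 0.003
```

Run:
```python
from h import *
for c in ["side","top"]:
    f=optics.grab_frame(c); W=world(f); W0=world(dict(np.load(c+"0.npz")))
    save(f,c+"_end.png")
    for n,(x,y) in dict(start=(-33,170),rev=(30,170)).items():
        for w in (W0,W):
            p=w.reshape(-1,3); q=p-lam(x,y,0); m=(np.hypot(q[:,0],q[:,1])<7); print(c,n,m.sum(),np.nanmedian(p[m][:,2]).round(1) if m.any() else None)
    o=nets.tip_of("lever_grip",c); print([(tolam(d["point"]).round(1),round(d["confidence"],2)) for d in o[:2]])
    cv2.imwrite("pics/"+c+"_endc.png",cv2.resize((f["img"][180:320,230:390] if c=="side" else f["img"][170:330,190:460])[:,:,::-1],None,fx=2.9,fy=2.9,interpolation=cv2.INTER_CUBIC))
st()
```

```text
side start 9 125.0
side start 13 124.7
side rev 17 121.0
side rev 11 123.1
[(array([  32. , -167.7,  134.9]), 0.68), (array([ 10.1,  -7.4, 102.1]), 0.28)]
top start 34 125.0
top start 29 125.8
top rev 32 124.8
top rev 33 124.6
[(array([  32.1, -169.3,  137.1]), 0.6)]
t 10.7333 pos [484.2 415.2 239. ] lam [-153.  290.  239.] rot [-3.141  0.     2.835] F [-0.  -1.2  0.4] open 0.0004957971172693657 tip 22.0
```

View pics/side_endc.png

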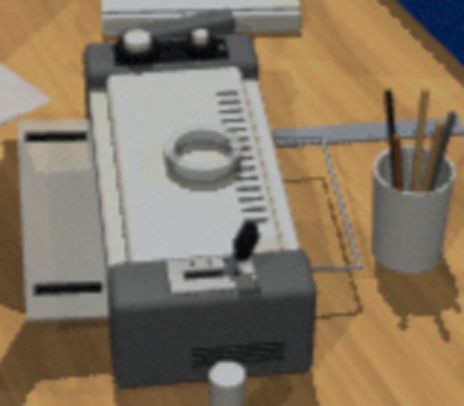

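View pics/top_endc.png

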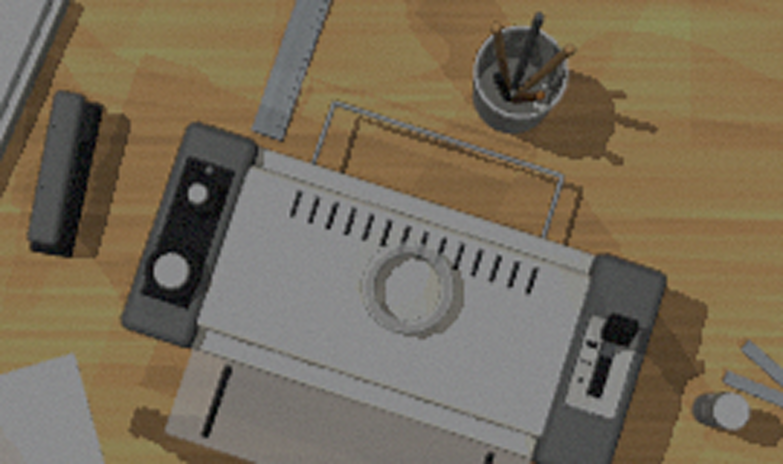

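The lever leans to the back (grip at 245,240 in the side crop and 620,330 in the top crop). The buttons are up, and the tape roll, pot, glue stick and other things are where they were. The robot is clear of everything.

```bash
python3 -c "
from h import *
st(); print(r.sign_off())"
```

```text
t 10.7333 pos [484.2 415.2 239. ] lam [-153.  290.  239.] rot [-3.141  0.     2.835] F [-0.  -1.2  0.4] open 0.0004957971172693657 tip 22.0
the job is handed in; nothing more can be done
None
```

The laminator is set for thick pouches: the lever is at the second stop, and the start button was pressed fully down and has come back up. I handed the job in at 10.7 s.

- **Lever:** I pushed it with the closed fingertips, at most about 11 N. It clicked upright at the first stop, then snapped on to the second. Both cameras put the grip about 32 mm behind the hinge, where about 29 mm is expected, and the pictures show it leaning back.
- **Start button:** I pressed until it stopped moving, about 5 mm down. The vertical force reached 25 N, well above the 5 N it needs but under the 40 N limit. Afterwards its top measured 125–126 mm, the same as before.
- **Reverse button and other things:** I never touched the reverse button, and its height is unchanged in the top view. The side view of it is unreliable (121 mm before, 123 mm after, from only a few pixels). In the final pictures the other things look to be where they started; I compared them by eye only. The scissors are partly cut off in the final close-ups and the pouch carton only just shows, but the arm did not go near the scissors, and it stayed well above the carton.

No check failed. The wrist camera could not see the lever because the fingers hid it, so I followed the push with the side camera and the measured force.

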